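Set the tile joint with the spacer and hold it tight

ROBOT

A 6-joint arm with a two-finger parallel gripper is mounted at the origin on a cart in front of the work surface, level with it; the furniture and walls round the work are solid. World frame = base frame: x ahead of the robot, y to its left, z up, the work surface at z = 0. Lengths are in mm, angles in degrees, forces in N, time in s.
With the tool pointing down it reaches from about 350 to 850 mm from the base axis. Payload 8.1 kg.
Tool frame: the origin (TCP) lies midway between the tips of the shut fingers; the grasp point (between the pads) lies 19 mm behind it; z points along the fingers, x is the direction in which the jaws open and shut, and the axes are right-handed (so a half turn about z gives the same grasp; the last joint's range is limited). The gripper opens to 85 mm and grips with 20 to 120 N. Pads are 22 mm wide; open, the fingers measure 114 mm over their backs; the gripper's body (76 mm by 85 mm) begins 54 mm behind the grasp point. The pads swing forward as they close: fully open they stand 13 mm farther back than shut.
Start: joints at [-69.465, 7.471, 85.268, -0, 87.261, -4.893], TCP at [257.644, -541.871, 199.692] pointing down, gripper open.
Joint ranges: [-169.43, 169.43], [-51.17, 129.36], [1.28, 143.12], [-76.62, 256.62], [0, 156.53], [-152.29, 152.29]. Speed limits (degrees/s): [136.94, 136.94, 159.86, 180, 180, 180].

INTERFACE

Orientations are given as [roll, pitch, yaw] about the fixed x, y, z axes, in that order (R = Rz(yaw) Ry(pitch) Rx(roll)).
In Python, from station import robot gives the robot as it stands.
- The arm moves only by the tool send_rows, never from a script. Its arguments are lists of equal length, an entry for each row: "fingers": the finger opening in mm, from 0 to 85.4; "linear": the shift along the tool's x, y, z scaled (see below), a list of three; "twist": the turn about the tool's z scaled (see below). A call has 1 to 20 rows; each row shifts and turns the commanded pose from where the row before left it, along the tool's axes as they then stand; what a row does not reach is not made up. The controller multiplies each number of a shift by 300 mm and each number of a turn by 360 degrees. A row lasts 1/8 s, in which the tool goes at most 62.5 mm and 10.7 degrees, less where a joint would pass 70% of its speed; a pose out of reach is approached as far as the arm can. A call with a number of a shift or a turn outside -1 to 1 is refused whole. A call with a gripper value outside its range is refused whole. The fingers move at their own pace and stop on an object; "newtons" is the grip in N (left out, the last holds). Time passes only in rows, so rows that do not move let the fingers close. It gives the time, the measured TCP pose, the force and the opening at its end, in the units of the state.
- robot.get_obs(): the state, without advancing time (a new reading comes with each control period).
- robot.capture(name): name is "scene" or "top" or "wrist"; returns a dict with "pixels" (420x560x3 uint8, red, green, blue), "depth" (420x560 float32, mm along the optical axis (not along the pixel's ray), 0 where there is no reading), "K" (3x3 intrinsics, pixels), "rvec" (rotation vector, rad) and "tvec" (3), from world to camera coordinates, as OpenCV has them. Camera axes: x right, y down, z forward; pixel columns grow to the right and rows downward; lengths in mm; the calibration is good to about 2 mm. A picture is of the moment at which its call begins.
- robot.job_done(): hands the job in, once; it reports no verdict.
Trained networks look in a picture, given as the dict that the camera call returned (one of the last four; its "shot" number tells which), for a name from the list of things; names that differ only in an ending like _2 or _b are one class to them, and where a whole thing is asked for, a point or a joint stands for the part that bears it (a point fixed in the world has none). Each returns a list of dicts, best first, with "conf" (0 to 1); they miss things now and then, are a little off and sometimes report something else, mostly with a low value. They report only what shows in the picture. A call takes as long as a camera call. They do not tell look-alikes from the thing itself.
- robot.boxes_of(picture, name): "location" ([x, y, z] in mm, in the coordinates of the camera as it stood for that picture, good to about 4 mm: the middle of the surface that is visible of it).
- robot.trace(picture, name): "pixels" (420x560 bool, what is visible of it).
- robot.mark_of(picture, name): "location" ([x, y, z] in mm, in the coordinates of the camera as it stood for that picture, good to about 4 mm: a listed point, or the origin of a listed thing).
The state is a dict: "t": time; "q": joint angles; "joint_vel": joint speeds; "joint_torque": joint torques, N m; "ee_pos": TCP position; "orientation": TCP orientation; "ft_force": force on the tool from outside, world axes, zero at the start; "torque": the same for the moment, N m; "grip_width": opening from 0.0 (shut) to 1.0 (fully open).
Only numpy, scipy, OpenCV 4.12 (cv2) and the standard library are available. Lean on these libraries where they do the work, as an engineer would, in place of code of your own. Each camera call takes 0.05 s, during which the arm holds its last target.

TASK

On the fitting board are two rows of wooden tiles; only one of them has a gap wide enough for the orange spacer. Stand the spacer upright on its long edge in that gap, down on the white base, centred along the gap, and let go of it; then push that row's pale sliding tile so that the spacer is pressed flush and square between the two tiles. Finish while still holding the tile pressed firmly against the spacer, and leave the tight row and the tape measure alone.

Things in the scene. Friction and masses are not known exactly. Their poses are not given: they have to be found in the camera images.
- spacer: loose orange plastic spacer plate, 60 mm long (its x) x 12 mm thick (its y) x 56 mm high (its z), about 60 g, with three fine dark lines near the top of each side; stands on its long edge on the bench, origin at the centre of its underside
- row_1: one of two alike tile rows: white base 80 x 180 x 10 mm (row x, y, z), origin under its centre. On it a fixed dark tile, 64 mm in x, from y = +25 to +85 mm, and on its -y side a pale sliding tile; both tile tops are 34 mm above the origin. The gap between them runs along row x, open at both ends, floor 10 mm above the origin. Behind the pale tile the base is bare to y = -90 mm
- row_2: one of two alike tile rows: white base 80 x 180 x 10 mm (row x, y, z), origin under its centre. On it a fixed dark tile, 64 mm in x, from y = +25 to +85 mm, and on its -y side a pale sliding tile; both tile tops are 34 mm above the origin. The gap between them runs along row x, open at both ends, floor 10 mm above the origin. Behind the pale tile the base is bare to y = -90 mm
- tile_1 (a joint): pale sliding tile of row_1, 64 mm in row x, 50 mm in row y, 24 mm high, its centre at row y = -22 mm + joint value. 0 to 0.022 m, growing towards the dark tile (row +y); the clear gap is 0.022 m minus this value. Friction of about 2 N; it stays where it is left
- tile_2 (a joint): pale sliding tile of row_2, 64 mm in row x, 50 mm in row y, 24 mm high, its centre at row y = -22 mm + joint value. 0 to 0.022 m, growing towards the dark tile (row +y); the clear gap is 0.022 m minus this value. Friction of about 2 N; it stays where it is left
- tile_1_back (a point): middle of the back face (row -y side, turned away from the gap) of the pale sliding tile of row_1, 22 mm above the row's origin; axes as the row's
- tile_2_back (a point): middle of the back face (row -y side, turned away from the gap) of the pale sliding tile of row_2, 22 mm above the row's origin; axes as the row's
- fitting_board: plywood board fixed on the bench, 212 x 236 x 9 mm, carrying both rows; origin under its centre; the rows' undersides are 9 mm above the bench
- tape_measure: loose tape measure standing on the bench, 58 x 77 x 62 mm, a bystander; origin under its centre
Mind the look-alikes: they are no part of the job. There is more than one size of the spacer; the job needs the middle-sized.

How it is judged (in metres and radians):
On the way:
1. the spacer stands in the wide gap on the white base, out of the gripper (x of spacer in the frame of row_1 between -0.015 and 0.015 m and z of spacer in the frame of row_1 between 0.006 and 0.013 m and y of spacer in the frame of row_1 between 0 and 0.025 m and contact force between the fingers and spacer below 0.3 N), for 0.2 s.
At the end, for the whole second after the job is handed in: Spacer in the wide-enough row on the base (3 mm), upright and square (0.07 rad), within 15 mm of the row's centre line, against the dark tile (2.5 mm), untouched by the robot; gap at most 13.5 mm; the robot still presses the pale tile, which bears on the spacer with over 4 N (x of spacer in the frame of row_1 between -0.015 and 0.015 m and z of spacer in the frame of row_1 between 0.006 and 0.013 m and y of spacer in the frame of row_1 between 0.0165 and 0.0215 m and angle between spacer's own z axis and vertical below 0.07 rad and angle between the x axis of spacer and the x axis of row_1, either way round below 0.07 rad and value of joint tile_1 above 0.0085 m and contact force between tile_1 and spacer above 4 N and contact force between the fingers and spacer below 0.3 N and contact force between any of the fingers, the arm and tile_1 above 4 N and linear speed of spacer below 0.01 m/s); the arm keeps its last pose, push and grip.
It fails at once if the pale tile of the tight row is shifted by more than 4 mm (distance of tile_2_back from where it was at the start of the episode above 0.004 m).
It fails at once if the tape measure is shifted by more than 20 mm (distance of tape_measure from where it was at the start of the episode above 0.02 m).
It also fails if it takes over 54 s, if anything falls off the work surface, if the arm or the gripper's body presses on something with over 40 N, if the wrist force passes 120 N, or if a joint passes its speed limit or range.

## Working session

There is one attempt and no reset: what is moved stays moved. The work goes in short steps, Python scripts to look and compute and a tool call to move; the robot and the scene stay as the last step left them, time stands still between calls to the robot, and variables do not carry over. Pictures are saved under pics/ and viewed, and the job is handed in when it is done.

Besides the shell and the picture viewer there is one more tool, called as name([rows], argument=value, ...), one row to a line, values as JSON. send_rows: Moves the arm, as the interface text tells. Its arguments: {"type":"object","properties":{"fingers":{"type":"array"},"linear":{"type":"array"},"twist":{"type":"array"},"newtons":{"type":"number"}},"required":["fingers","linear","twist"]}

```bash
ls; mkdir -p pics; cat > h.py <<'E'
import numpy as np,cv2
from station import robot
def w(p,c):
    R=cv2.Rodrigues(np.array(p['rvec'],float))[0]
    return R.T@(np.array(c,float)-np.array(p['tvec'],float).ravel())
def cloud(p):
    d=p['depth'];K=p['K'];v,u=np.mgrid[:d.shape[0],:d.shape[1]]
    c=np.stack([(u-K[0][2])/K[0][0]*d,(v-K[1][2])/K[1][1]*d,d],-1)
    R=cv2.Rodrigues(np.array(p['rvec'],float))[0]
    return (c-np.array(p['tvec'],float).ravel())@R
def save(p,n): cv2.imwrite('pics/'+n+'.png',cv2.cvtColor(p['pixels'],cv2.COLOR_RGB2BGR))
E
python3 - <<'E'
from h import *
import pickle
for n in ['scene','top']:
    p=robot.capture(n);save(p,n+'0');pickle.dump(p,open(n+'0.pkl','wb'))
    print(n,w(p,[0,0,0]))
    for k in ['spacer','row_1','tile_1_back','fitting_board','tape_measure']:
        for r in robot.mark_of(p,k)[:4]: print(k,r['conf'],w(p,r['location']).round(1))
print(robot.get_obs())
E
```

```text
pics
scene [-88.38250681 851.07360145 502.74783709]
spacer 0.88 [464.3 231.8   4. ]
spacer 0.87 [ 3.813e+02  2.525e+02 -2.000e-01]
spacer 0.57 [412.6 130.    3.7]
row_1 0.97 [ 447.5 -102.9   10.4]
row_1 0.75 [556.  -97.4  11.2]
tile_1_back 0.96 [ 451.7 -143.2   31.7]
fitting_board 0.83 [499.8 -99.9  -4.2]
tape_measure 0.61 [ 6.218e+02  1.891e+02 -4.000e-01]
top [426.40373939   1.51002789 901.39974476]
spacer 0.65 [381.  259.4   0.6]
spacer 0.64 [464.5 237.9   3.3]
spacer 0.6 [ 4.145e+02  1.254e+02 -3.000e-01]
spacer 0.23 [ 559.5 -123.3   30.5]
row_1 0.65 [560.7 -95.1   5.8]
row_1 0.62 [ 449.8 -102.7   12.4]
tile_1_back 0.84 [ 452.4 -142.5   29.8]
fitting_board 0.72 [ 498.3 -104.7    3.4]
fitting_board 0.22 [559.8 -95.4   8.7]
tape_measure 0.79 [623.  193.7   3.6]
tape_measure 0.48 [ 452.2 -102.    11.9]
{'t': 0.6, 'q': array([-6.94636816e+01,  7.47112230e+00,  8.52664275e+01,  8.23686053e-04,
        8.72606912e+01, -4.89475539e+00]), 'joint_vel': array([-0.06114539, -0.06181225, -0.00575929,  0.04402481, -0.05610651,
       -0.0341349 ]), 'joint_torque': array([-5.98696533e-04, -5.68951428e+01, -5.00597548e+01, -7.72872590e-05,
        1.58742256e-03,  6.76282497e-06]), 'ee_pos': array([ 257.67141983, -541.87613069,  199.70585023]), 'orientation': array([-1.79999330e+02, -1.82277350e-03, -6.45689656e+01]), 'ft_force': array([-0.43140695,  0.08421768, -0.52506473]), 'torque': array([0.00173544, 0.06558109, 0.05484896]), 'grip_width': 1.0029983584319198}
```

View pics/scene0.png

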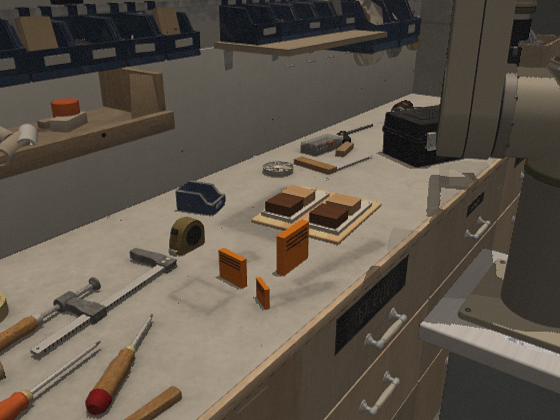

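View pics/top0.png

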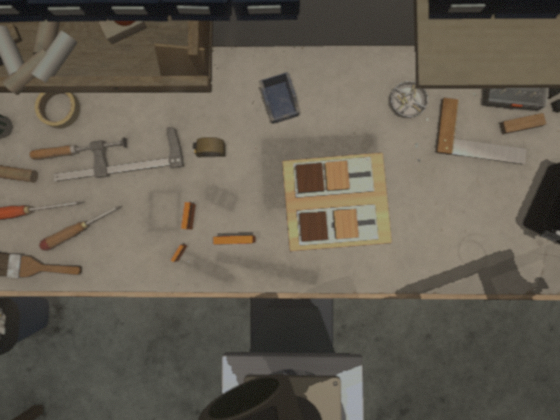

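The orange candidates in the top image are (187,215), (178,253) and (233,240). I'll measure their sizes and both gaps, and enlarge.

```bash
python3 - <<'E'
from h import *
import pickle
for n in ['top','scene']:
    p=pickle.load(open(n+'0.pkl','rb'));X=cloud(p);print(n,p['K'][0])
    hsv=cv2.cvtColor(p['pixels'],cv2.COLOR_RGB2HSV)
    m=((hsv[...,0]<16)&(hsv[...,1]>190)&(hsv[...,2]>70)&(X[...,0]>330)&(X[...,0]<520)&(X[...,1]>60)&(X[...,1]<330)&(X[...,2]>3)&(X[...,2]<150)).astype(np.uint8)
    k,l,s,c=cv2.connectedComponentsWithStats(m)
    for i in range(1,k):
        if s[i,4]<20: continue
        P=X[l==i]; z=np.percentile(P[:,2],97)
        T=P[P[:,2]>z-5]
        print(c[i].round(),s[i,4],'ztop',z.round(1),'top rect',cv2.minAreaRect(T[:,:2].astype(np.float32)), 'all',cv2.minAreaRect(P[:,:2].astype(np.float32)))
p=pickle.load(open('top0.pkl','rb'))['pixels'][:,:,::-1]
a=cv2.resize(p[190:270,150:270],(720,480),interpolation=cv2.INTER_CUBIC);cv2.imwrite('pics/sp.png',a)
a=cv2.resize(p[145:255,275:395],(654,600),interpolation=cv2.INTER_CUBIC);cv2.imwrite('pics/bd.png',a)
p=pickle.load(open('scene0.pkl','rb'))['pixels'][:,:,::-1]
a=cv2.resize(p[170:320,200:390],(760,600),interpolation=cv2.INTER_CUBIC);cv2.imwrite('pics/sc.png',a)
E
```

```text
top [386.34096116   0.         283.81370172]
scene [539.2463612   0.        282.6247302]
[292. 248.] 1076 ztop 79.6 top rect ((411.03411865234375, 128.14715576171875), (18.549850463867188, 86.17081451416016), 1.830564260482788) all ((411.0162658691406, 128.7061767578125), (18.549850463867188, 87.28942108154297), 1.830564260482788)
[234. 269.] 609 ztop 57.2 top rect ((463.9458923339844, 236.74594116210938), (13.855061531066895, 59.587337493896484), 83.77120971679688) all ((463.327392578125, 237.0352020263672), (14.813468933105469, 60.91862487792969), 82.85081481933594)
[263. 294.] 213 ztop 40.3 top rect ((381.5572509765625, 258.6819763183594), (8.22086238861084, 44.06004333496094), 58.920528411865234) all ((380.6294250488281, 259.59710693359375), (8.768808364868164, 46.48033142089844), 59.80570602416992)
```

View pics/bd.png

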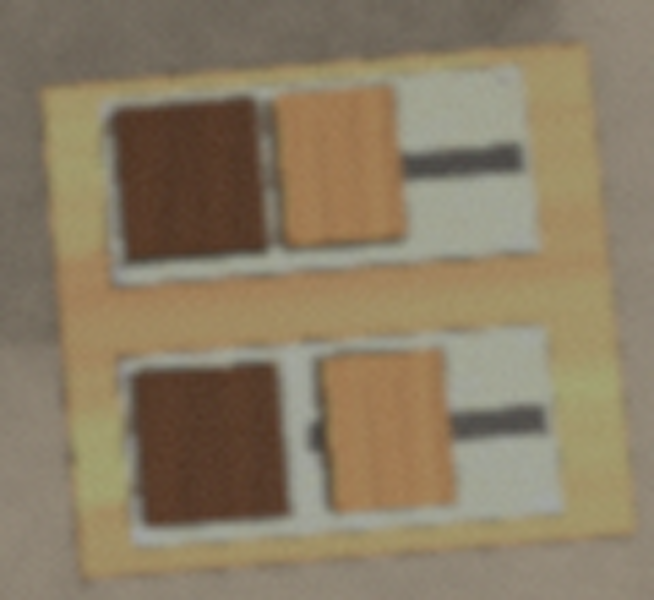

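View pics/sc.png

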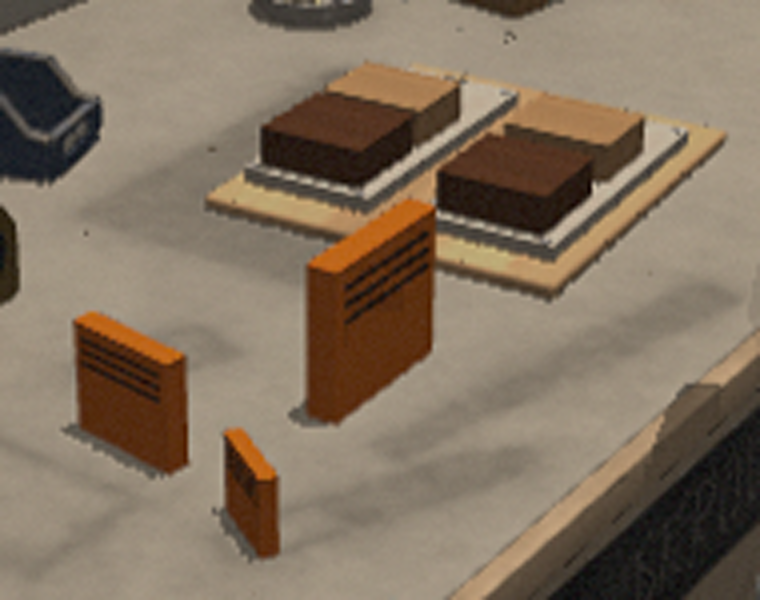

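Middle spacer is the one at top (187,215) = scene (233,268). It measures about 60 x 13 mm and 57 mm tall, matching the description; the other two are 87 x 80 mm and 45 x 40 mm. The wide gap is in the near row (x≈450, top (331,225)). Next I'll find the row pose and the wrist camera offset.

```bash
python3 - <<'E'
from h import *
import pickle
p=pickle.load(open('top0.pkl','rb'));X=cloud(p)
hsv=cv2.cvtColor(p['pixels'],cv2.COLOR_RGB2HSV)
z=X[...,2]
print('tops',[ (u,v,X[v,u].round(1)) for u,v in [(313,227),(346,224),(310,178),(337,175),(331,225),(368,225),(285,240)]])
H=(z>37)&(z<50)&(X[...,0]>380)&(X[...,0]<640)&(X[...,1]<0)&(X[...,1]>-230)
V=hsv[...,2]; 
for nm,m in [('dark',H&(V<95)),('pale',H&(V>=105))]:
    k,l,s,c=cv2.connectedComponentsWithStats(cv2.morphologyEx(m.astype(np.uint8),cv2.MORPH_OPEN,np.ones((3,3))))
    for i in range(1,k):
        if s[i,4]>150:
            P=X[l==i]; print(nm,c[i].round(1),P[:,2].mean().round(1),P[:,:2].mean(0).round(1),cv2.minAreaRect(P[:,:2].astype(np.float32)))
B=(z>5)&(z<50)&(X[...,0]>350)&(X[...,0]<660)&(X[...,1]<50)&(X[...,1]>-260)
P=X[B];print('board',cv2.minAreaRect(P[:,:2].astype(np.float32)))
q=robot.capture('wrist');save(q,'w0');o=robot.get_obs()
from scipy.spatial.transform import Rotation as Ro
R=Ro.from_euler('xyz',o['orientation'],degrees=True)
print('cam in tool',R.inv().apply(w(q,[0,0,0])-o['ee_pos']),'axis',R.inv().apply(w(q,[0,0,1])-w(q,[0,0,0])),q['K'][0])
E
```

```text
tops [(313, 227, array([441.4, -46.9,  41.1])), (346, 224, array([ 448.2, -120.1,   40.4])), (310, 178, array([551.1, -40.6,  40.7])), (337, 175, array([ 557.4, -100.7,   43.6])), (331, 225, array([446.3, -88.9,  20.8])), (368, 225, array([ 446.6, -173. ,   19.1])), (285, 240, array([411.8,  15.8,   0.6]))]
dark [309.3 177.5] 42.7 [552.  -38.8] ((552.0939331054688, -38.59384536743164), (61.96904754638672, 56.83542251586914), 3.8372855186462402)
dark [312.8 225.8] 42.9 [444.  -46.4] ((444.04052734375, -46.52710723876953), (61.24835968017578, 56.10419845581055), 5.4400410652160645)
pale [336.6 174.9] 42.7 [557.7 -99.9] ((558.2882690429688, -100.02059173583984), (64.18486785888672, 49.819759368896484), 5.340150356292725)
pale [345.6 223.5] 42.9 [ 449.3 -118.9] ((449.3585510253906, -119.21271514892578), (63.656803131103516, 50.12074661254883), 4.601458549499512)
board ((495.292236328125, -106.23538208007812), (252.96722412109375, 264.884765625), 12.062769889831543)
cam in tool [ 1.18107056e-01 -8.32045353e+01 -1.73460606e+02] axis [5.61506182e-04 3.24677183e-01 9.45824726e-01] [351.16583142   0.         275.95120335]
```

send_rows([
  [0, 0, 0],
  [0, 0, 0],
  [-0.1436, -0.087, 0],
  [-0.1436, -0.087, 0],
  [-0.1436, -0.087, 0],
  [-0.1436, -0.087, 0],
  [-0.1436, -0.087, 0],
  [-0.1436, -0.087, 0],
  [-0.1436, -0.087, 0],
  [-0.1436, -0.087, 0],
  [-0.1436, -0.087, 0],
  [-0.1436, -0.087, 0],
  [0, 0, 0],
], fingers=[85, 85, 85, 85, 85, 85, 85, 85, 85, 85, 85, 85, 85], twist=[0.0283, 0.0283, 0, 0, 0, 0, 0, 0, 0, 0, 0, 0, 0])

```text
t: 2.28
ee_pos: [480.7, -86.7, 199.8]
orientation: [-180.0, 0.0, -84.7]
ft_force: [-0.6, -1.4, -0.2]
grip_width: 0.99
```

```bash
cat > row.py <<'E'
from h import *
import sys,pickle
def rows(q,nm):
    X=cloud(q);z=X[...,2];hsv=cv2.cvtColor(q['pixels'],cv2.COLOR_RGB2HSV);V=hsv[...,2]
    H=(z>38)&(z<48)&(X[...,0]>380)&(X[...,0]<505)&(X[...,1]<20)&(X[...,1]>-230)
    for n,m in [('dark',H&(V<95)),('pale',H&(V>=105))]:
        k,l,s,c=cv2.connectedComponentsWithStats(cv2.morphologyEx(m.astype(np.uint8),cv2.MORPH_OPEN,np.ones((3,3))))
        for i in range(1,k):
            if s[i,4]>600:
                P=X[l==i]; print(n,c[i].round(1),P[:,2].mean().round(1),P[:,:2].mean(0).round(1),cv2.minAreaRect(P[:,:2].astype(np.float32)))
if __name__=='__main__':
    n=sys.argv[1]
    q=robot.capture('wrist');save(q,n);pickle.dump(q,open(n+'.pkl','wb'));rows(q,n)
    for r in robot.mark_of(q,'row_1')[:3]: print(r['conf'],w(q,r['location']).round(1))
    o=robot.get_obs();print(o['t'],o['ee_pos'],o['orientation'],o['q'])
E
python3 row.py w1
```

```text
dark [244.7 208.3] 42.0 [444. -59.] ((443.1108093261719, -60.45427322387695), (35.22750473022461, 73.35848999023438), 74.8563232421875)
pale [305.2 207.2] 42.1 [ 450.6 -119.2] ((449.72454833984375, -119.36601257324219), (63.881282806396484, 49.99521255493164), 4.758170127868652)
0.75 [556.9 -95.9  12.4]
0.56 [ 446.4 -101.5    9.8]
2.375 [479.72212004 -89.44705625 199.71963442] [ 1.79988147e+02 -2.11199940e-02 -8.48488468e+01] [-1.65648187e+01 -1.01279110e+01  1.02591320e+02 -2.40290521e-02
  8.75397893e+01  6.82850624e+01]
```

View pics/w1.png

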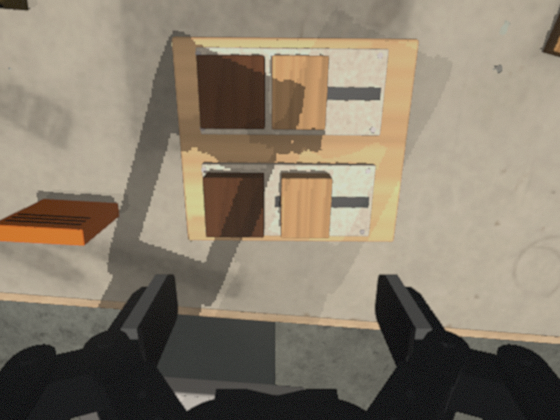

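The near row shows dark tile (234,205), pale tile (305,205) and a wide gap near (272,205). I'll resegment by height only, since a shadow falls on the dark tile.

```bash
cat > row2.py <<'E'
from h import *
import sys,pickle
def tops(q):
    X=cloud(q);z=X[...,2]
    m=((z>36)&(z<50)&(X[...,0]>380)&(X[...,0]<505)&(X[...,1]<20)&(X[...,1]>-230)).astype(np.uint8)
    k,l,s,c=cv2.connectedComponentsWithStats(m)
    out=[]
    for i in range(1,k):
        if s[i,4]>600:
            P=X[l==i];r=cv2.minAreaRect(P[:,:2].astype(np.float32));out.append(r)
            print(c[i].round(1),P[:,2].mean().round(1),P[:,:2].mean(0).round(1),r)
            print(' corners',cv2.boxPoints(r).round(1).tolist())
    return out
if __name__=='__main__': tops(pickle.load(open(sys.argv[1]+'.pkl','rb')))
E
python3 row2.py w1; python3 row2.py top0
```

```text
[233.3 205.6] 41.9 [445.7 -47.5] ((444.14324951171875, -47.359439849853516), (63.703243255615234, 59.96034622192383), 4.773880481719971)
 corners [[409.8999938964844, -20.100000381469727], [414.8999938964844, -79.9000015258789], [478.3999938964844, -74.5999984741211], [473.3999938964844, -14.800000190734863]]
[305.1 206.4] 42.0 [ 451.5 -119.1] ((449.8802795410156, -119.3598861694336), (64.21293640136719, 49.98148727416992), 4.618147850036621)
 corners [[415.8999938964844, -97.0], [419.8999938964844, -146.89999389648438], [483.8999938964844, -141.6999969482422], [479.8999938964844, -91.9000015258789]]
[345.6 223.5] 42.9 [ 449.2 -118.9] ((449.3585510253906, -119.21271514892578), (63.656803131103516, 50.12074661254883), 4.601458549499512)
 corners [[415.6000061035156, -96.80000305175781], [419.6000061035156, -146.6999969482422], [483.1000061035156, -141.60000610351562], [479.1000061035156, -91.69999694824219]]
[313.  226.1] 42.8 [443.4 -46.9] ((443.3832702636719, -47.154449462890625), (63.921714782714844, 59.97816848754883), 4.676501274108887)
 corners [[409.1000061035156, -19.899999618530273], [414.0, -79.5999984741211], [477.70001220703125, -74.4000015258789], [472.79998779296875, -14.699999809265137]]
```

send_rows([
  [-0.181, -0.0158, 0],
  [-0.181, -0.0158, 0],
  [-0.181, -0.0158, 0],
  [-0.181, -0.0158, 0],
  [-0.181, -0.0158, 0],
  [-0.181, -0.0158, 0],
  [0, 0, 0],
  [0, 0, 0],
  [0, 0, 0],
], fingers=[85, 85, 85, 85, 85, 85, 85, 85, 85], twist=[0, 0, 0, 0, 0, 0, 0.0158, 0.0158, 0])

```text
t: 3.5
ee_pos: [479.8, 236.1, 199.7]
orientation: [-180.0, -0.0, -96.4]
ft_force: [0.3, 0.1, -0.1]
grip_width: 0.993
```

```bash
cat > sp.py <<'E'
from h import *
import sys,pickle
n=sys.argv[1]
q=robot.capture('wrist');save(q,n);pickle.dump(q,open(n+'.pkl','wb'))
X=cloud(q);z=X[...,2]
m=((z>49)&(z<63)&(abs(X[...,0]-463)<50)&(abs(X[...,1]-237)<50)).astype(np.uint8)
k,l,s,c=cv2.connectedComponentsWithStats(m)
for i in range(1,k):
    if s[i,4]>100:
        P=X[l==i];T=P[P[:,2]>np.percentile(P[:,2],90)-3];r=cv2.minAreaRect(T[:,:2].astype(np.float32))
        print(c[i].round(1),T[:,2].mean().round(1),r,cv2.boxPoints(r).round(1).tolist())
o=robot.get_obs();print(o['t'],o['ee_pos'],o['orientation'],o['q'],o['ft_force'])
E
python3 sp.py w2
```

```text
[277.  190.5] 55.0 ((466.943115234375, 235.83602905273438), (11.692083358764648, 59.67387771606445), 83.42158508300781) [[436.6000061035156, 233.39999389648438], [495.8999938964844, 226.60000610351562], [497.29998779296875, 238.1999969482422], [438.0, 245.10000610351562]]
3.55 [479.76668316 236.12976385 199.71738158] [-1.79994398e+02 -1.26383356e-02 -9.62953471e+01] [ 2.07211227e+01 -2.65516910e+00  9.56768690e+01 -1.38231117e-02
  8.69790504e+01  1.17017198e+02] [ 1.23280815 -0.24115434 -0.76430094]
```

View pics/w2.png

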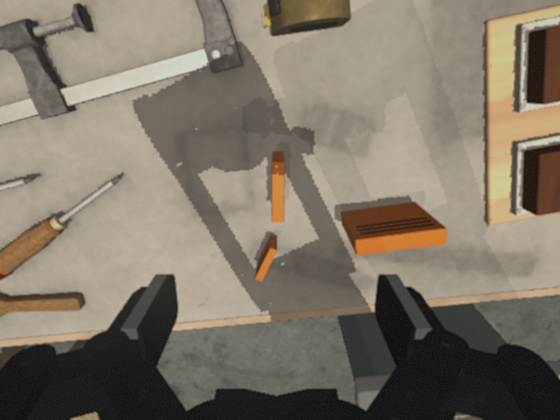

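Wrist view: the middle spacer stands edge-on at (278,190) between the open fingers, angle -6.4°. The large spacer at (392,228) and small one at (267,257) are clear of the path. Descending and gripping.

send_rows([
  [0.006, 0.0463, 0],
  [0, 0, 0.14],
  [0, 0, 0.14],
  [0, 0, 0.14],
  [0, 0, 0.14],
  [0, 0, 0.0025],
  [0, 0, 0],
], fingers=[85, 85, 85, 85, 85, 85, 85], twist=[0, 0, 0, 0, 0, 0, 0])

```text
t: 4.42
ee_pos: [466.0, 237.2, 32.6]
orientation: [-179.9, 0.0, -96.3]
ft_force: [0.4, -0.1, -0.2]
grip_width: 0.999
```

send_rows([
  [0, 0, 0],
  [0, 0, 0],
  [0, 0, 0],
  [0, 0, 0],
  [0, 0, 0],
  [0, 0, 0],
  [0, 0, 0],
  [0, 0, 0],
], fingers=[40, 25, 14, 8, 8, 8, 8, 8], twist=[0, 0, 0, 0, 0, 0, 0, 0], newtons=30)

```text
t: 5.42
ee_pos: [465.3, 237.0, 30.9]
orientation: [180.0, -0.0, -96.3]
ft_force: [0.5, 0.7, 0.1]
grip_width: 0.091
```

```bash
python3 - <<'E'
from h import *
o=robot.get_obs();print(o)
q=robot.capture('wrist');save(q,'w3')
q=robot.capture('scene');save(q,'s3')
E
```

```text
{'t': 5.425, 'q': array([2.13659323e+01, 4.15813401e+00, 1.07201855e+02, 1.30210966e-03,
       6.86455492e+01, 1.17689426e+02]), 'joint_vel': array([-0.05356869,  0.10661188,  0.0416759 , -0.05565368,  0.01709224,
       -0.05467908]), 'joint_torque': array([ 4.55287900e-04, -4.87155604e+01, -4.48978436e+01,  4.24765849e-04,
        2.03766707e-03, -5.32708111e-05]), 'ee_pos': array([465.30337008, 237.01885428,  30.89675105]), 'orientation': array([ 1.79994532e+02, -1.49992717e-03, -9.63239680e+01]), 'ft_force': array([0.48001949, 0.70647177, 0.12452836]), 'torque': array([-0.00272854,  0.03829137, -0.00227413]), 'grip_width': 0.09083621728344766}
```

View pics/w3.png

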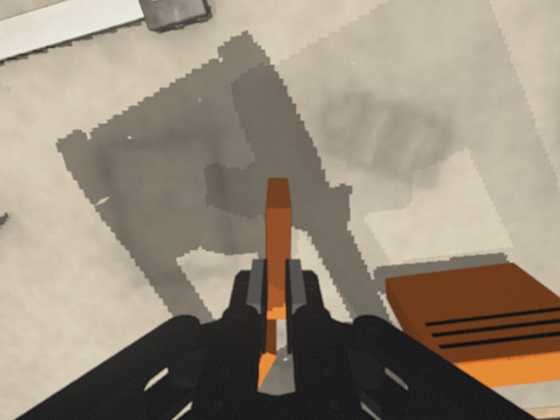

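View pics/s3.png

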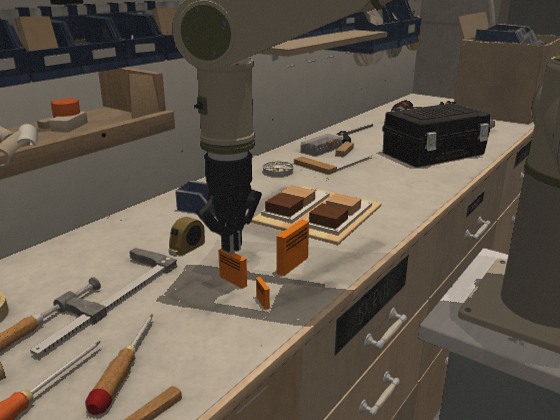

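The spacer sits between the pads at (278,290), but the opening reads about 7.8 mm rather than 12. I'll command a tighter grip and see if it changes.

send_rows([
  [0, 0, 0],
  [0, 0, 0],
  [0, 0, 0],
  [0, 0, 0],
], fingers=[0, 0, 0, 0], twist=[0, 0, 0, 0], newtons=35)

```text
t: 6.02
ee_pos: [465.4, 237.0, 31.0]
orientation: [-180.0, 0.0, -96.3]
ft_force: [-0.4, -0.8, 0.0]
grip_width: 0.004
```

```bash
python3 - <<'E'
from h import *
q=robot.capture('wrist');save(q,'w4')
a=cv2.imread('pics/w4.png')[160:420,180:380];cv2.imwrite('pics/w4c.png',cv2.resize(a,(460,598),interpolation=cv2.INTER_CUBIC))
E
```

```text
(no output)
```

View pics/w4c.png

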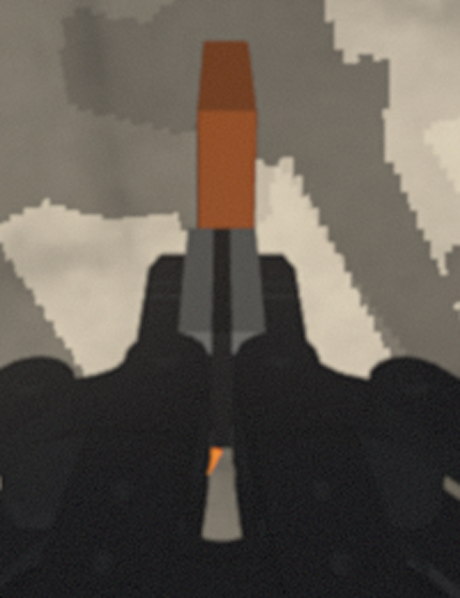

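The jaws are fully shut, so the spacer isn't held. I'll check where it is.

```bash
python3 - <<'E'
from h import *
q=robot.capture('wrist');X=cloud(q)
for v in range(175,275,8): print(v,X[v,278].round(1))
for v,u in [(280,265),(290,290),(262,268),(262,284)]: print(v,u,X[v,u].round(1))
for n in ['top','scene']:
    q=robot.capture(n);save(q,n+'4')
a=cv2.imread('pics/scene4.png')[200:340,160:340];cv2.imwrite('pics/s4c.png',cv2.resize(a,(771,600),interpolation=cv2.INTER_CUBIC))
E
```

```text
175 [497.2 231.8   0. ]
183 [495.9 232.   13.5]
191 [496.1 232.1  29.7]
199 [495.9 232.2  42.6]
207 [496.2 232.2  55. ]
215 [492.5 232.6  55.5]
223 [488.3 233.1  54.7]
231 [485.3 233.4  56.8]
239 [480.7 233.9  55.4]
247 [476.7 234.4  55.5]
255 [472.2 234.9  54.8]
263 [475.3 234.6  68.5]
271 [475.8 234.6  76.4]
280 265 [476.7 239.7  83.9]
290 290 [475.2 230.2  90.3]
262 268 [476.9 238.8  69.8]
262 284 [475.6 232.   68.8]
```

View pics/s4c.png

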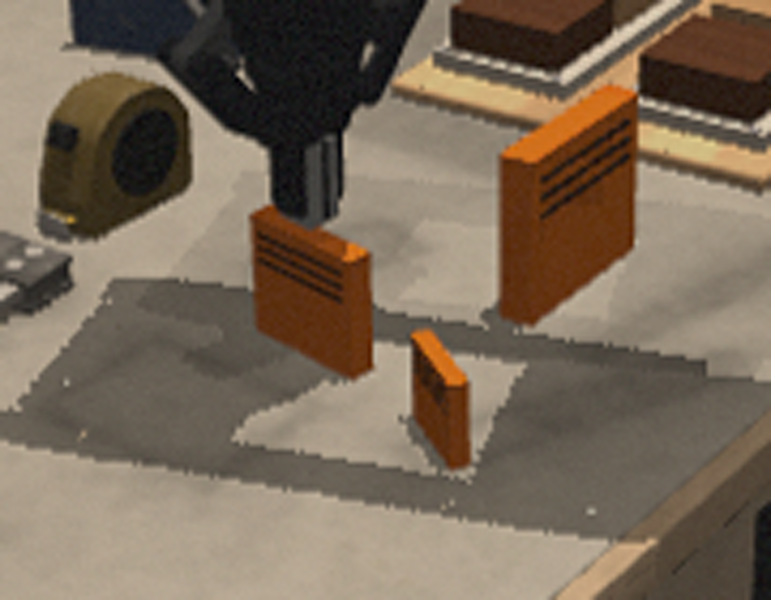

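The fingers look to be above the spacer although the reported TCP z is 31. I'll measure the real fingertip height from the fixed cameras.

```bash
python3 - <<'E'
from h import *
q=robot.capture('scene');X=cloud(q)
V=cv2.cvtColor(q['pixels'],cv2.COLOR_RGB2HSV)
for v in range(225,262,3):
    print(v,[ (u,X[v,u].round(0).tolist(),V[v,u].tolist()) for u in (230,234,238)])
a=(V[...,1]<110)&(abs(X[...,0]-465)<60)&(abs(X[...,1]-237)<50)&(X[...,2]>12)&(X[...,2]<160)
P=X[a]; print(len(P),[ (int(z),int(((P[:,2]>=z)&(P[:,2]<z+5)).sum()),P[(P[:,2]>=z)&(P[:,2]<z+5)].mean(0).round(0).tolist()) for z in range(10,120,5)])
E
```

```text
225 [(230, [455.0, 249.0, 120.0], [60, 9, 27]), (234, [455.0, 239.0, 116.0], [75, 19, 27]), (238, [453.0, 231.0, 114.0], [154, 71, 25])]
228 [(230, [453.0, 252.0, 116.0], [113, 51, 20]), (234, [455.0, 239.0, 110.0], [120, 33, 23]), (238, [451.0, 233.0, 109.0], [130, 28, 27])]
231 [(230, [454.0, 250.0, 109.0], [108, 53, 24]), (234, [451.0, 244.0, 108.0], [135, 38, 27]), (238, [454.0, 230.0, 101.0], [130, 21, 36])]
234 [(230, [453.0, 252.0, 105.0], [128, 41, 25]), (234, [455.0, 240.0, 100.0], [10, 10, 76]), (238, [451.0, 234.0, 98.0], [15, 10, 50])]
237 [(230, [459.0, 245.0, 95.0], [80, 45, 17]), (234, [456.0, 239.0, 93.0], [24, 19, 66]), (238, [450.0, 235.0, 93.0], [23, 18, 57])]
240 [(230, [458.0, 247.0, 91.0], [135, 24, 21]), (234, [455.0, 240.0, 88.0], [15, 23, 68]), (238, [452.0, 233.0, 86.0], [15, 17, 60])]
243 [(230, [457.0, 248.0, 85.0], [94, 81, 22]), (234, [454.0, 242.0, 83.0], [13, 26, 69]), (238, [453.0, 233.0, 80.0], [30, 15, 67])]
246 [(230, [459.0, 247.0, 79.0], [110, 40, 19]), (234, [454.0, 242.0, 78.0], [15, 21, 72]), (238, [453.0, 232.0, 74.0], [45, 8, 62])]
249 [(230
[... 716 characters left out ...]
n, nan, nan]), (20, 0, [nan, nan, nan]), (25, 0, [nan, nan, nan]), (30, 0, [nan, nan, nan]), (35, 0, [nan, nan, nan]), (40, 2, [451.0, 244.0, 44.0]), (45, 2, [496.0, 238.0, 48.0]), (50, 2, [469.0, 242.0, 51.0]), (55, 0, [nan, nan, nan]), (60, 5, [462.0, 242.0, 64.0]), (65, 23, [456.0, 239.0, 68.0]), (70, 33, [458.0, 243.0, 73.0]), (75, 47, [459.0, 244.0, 77.0]), (80, 40, [459.0, 242.0, 82.0]), (85, 49, [459.0, 243.0, 87.0]), (90, 51, [459.0, 244.0, 93.0]), (95, 37, [458.0, 242.0, 98.0]), (100, 30, [456.0, 242.0, 102.0]), (105, 53, [454.0, 240.0, 108.0]), (110, 93, [457.0, 242.0, 113.0]), (115, 110, [457.0, 242.0, 117.0])]<stdin>:7: RuntimeWarning: Mean of empty slice.
  ret = um.true_divide(
```

Both cameras put the real fingertips at z≈62–64, while the reported TCP is 31. So the tips sit about 32 mm behind the reported TCP, and I'll use the measured height. I'll open, go down 30 mm in small steps and check by picture.

send_rows([
  [0, 0, 0],
  [0, 0, 0],
  [0, 0, 0],
  [0, 0, 0],
  [0, 0, 0.035],
  [0, 0, 0.035],
  [0, 0, 0],
  [0, 0, 0],
], fingers=[40, 40, 40, 40, 40, 40, 40, 40], twist=[0, 0, 0, 0, 0, 0, 0, 0])

```text
t: 7.28
ee_pos: [465.2, 237.0, 9.7]
orientation: [180.0, -0.0, -96.3]
ft_force: [0.6, -0.2, -0.2]
grip_width: 0.463
```

```bash
cat > tip.py <<'E'
from h import *
import sys
q=robot.capture('scene');X=cloud(q);save(q,sys.argv[1])
a=cv2.imread('pics/'+sys.argv[1]+'.png')[200:340,160:340];cv2.imwrite('pics/'+sys.argv[1]+'c.png',cv2.resize(a,(771,600),interpolation=cv2.INTER_CUBIC))
o=robot.get_obs();print(o['t'],o['ee_pos'],o['orientation'],o['ft_force'],o['grip_width'])
E
python3 tip.py s5
```

```text
7.325 [465.42304623 237.05927342  10.00901141] [-1.79997971e+02  8.22418509e-04 -9.63223372e+01] [ 0.84162169 -0.24554997  0.08538524] 0.46877953074138873
```

View pics/s5c.png

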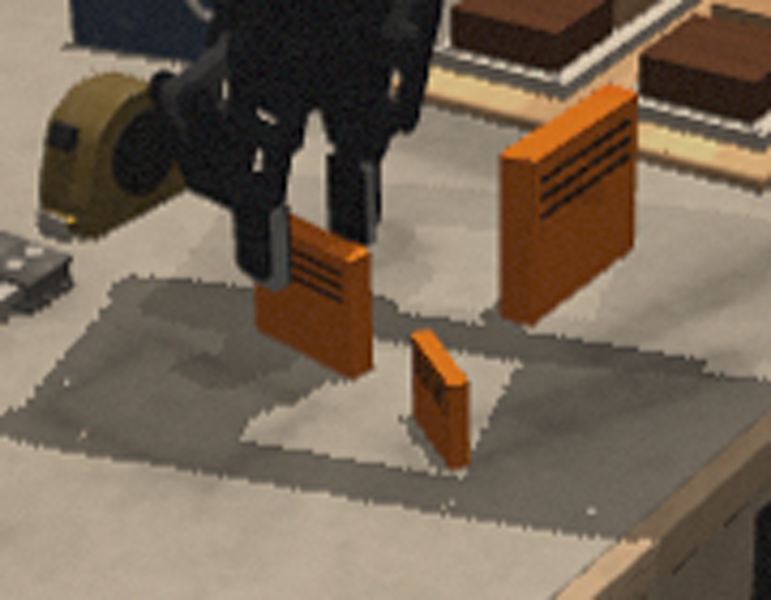

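The fingers now straddle the spacer's top. Another 9 mm down, then close.

send_rows([
  [0, 0, 0.03],
  [0, 0, 0],
  [0, 0, 0],
  [0, 0, 0],
  [0, 0, 0],
  [0, 0, 0],
  [0, 0, 0],
  [0, 0, 0],
  [0, 0, 0],
  [0, 0, 0],
], fingers=[40, 40, 30, 20, 10, 0, 0, 0, 0, 0], twist=[0, 0, 0, 0, 0, 0, 0, 0, 0, 0], newtons=40)

```text
t: 8.57
ee_pos: [465.5, 237.1, 1.2]
orientation: [-180.0, 0.0, -96.3]
ft_force: [-0.6, -0.4, 3.5]
grip_width: 0.129
```

```bash
python3 tip.py s6
```

```text
8.625 [465.48546093 237.08700515   1.1421692 ] [-1.79984227e+02  7.63411564e-03 -9.63210575e+01] [-1.53390413 -0.35636173  4.38313646] 0.13335531194800046
```

View pics/s6c.png

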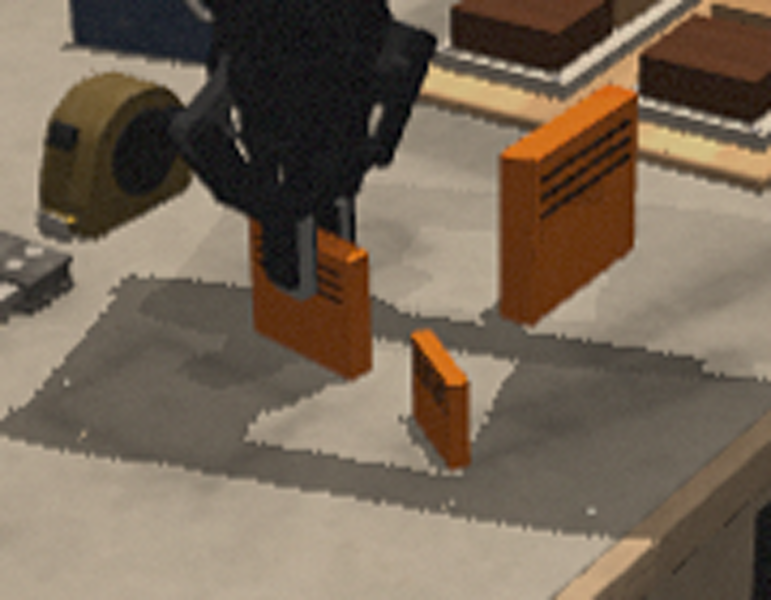

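Gripped: the opening reads about 11 mm, with the pads on the upper part of the plate. Lifting, turning to the row's angle and carrying it above the gap.

send_rows([
  [0, 0, -0.07],
  [0, 0, -0.14],
  [0, 0, -0.14],
  [0, 0, 0],
  [0, 0, 0],
  [0.0763, 0.0107, 0],
  [0.1525, 0.0214, 0],
  [0.1525, 0.0214, 0],
  [0.1525, 0.0214, 0],
  [0.1525, 0.0214, 0],
  [0.1525, 0.0214, 0],
  [0.1525, 0.0214, 0],
  [0.0763, 0.0107, 0],
  [0, 0, 0],
  [0, 0, 0],
], fingers=[0, 0, 0, 0, 0, 0, 0, 0, 0, 0, 0, 0, 0, 0, 0], twist=[0, 0, 0, -0.0153, -0.0153, 0, 0, 0, 0, 0, 0, 0, 0, 0, 0])

```text
t: 10.5
ee_pos: [446.5, -85.2, 105.6]
orientation: [180.0, 0.0, -85.3]
ft_force: [-0.2, -0.2, -0.5]
grip_width: 0.128
```

```bash
cat > chk.py <<'E'
from h import *
import sys,pickle
n=sys.argv[1];zl=float(sys.argv[2])
for cam in ['top','wrist','scene']:
    q=robot.capture(cam);save(q,n+cam);pickle.dump(q,open(n+cam+'.pkl','wb'))
    X=cloud(q);hsv=cv2.cvtColor(q['pixels'],cv2.COLOR_RGB2HSV)
    m=(hsv[...,0]<16)&(hsv[...,1]>185)&(hsv[...,2]>60)&(abs(X[...,0]-448)<60)&(abs(X[...,1]+86)<40)&(X[...,2]>zl)
    P=X[m]
    if len(P)>30:
        t=np.percentile(P[:,2],95);T=P[P[:,2]>t-4]
        print(cam,len(P),'z',P[:,2].min().round(1),t.round(1),'top',cv2.minAreaRect(T[:,:2].astype(np.float32)))
        F=P[P[:,2]<t-8]
        if len(F)>30: print('  lower pts mean',F.mean(0).round(1),'rect',cv2.minAreaRect(F[:,:2].astype(np.float32)))
o=robot.get_obs();print(o['t'],o['ee_pos'],o['orientation'],o['ft_force'],o['grip_width'])
E
python3 chk.py a 60
```

```text
wrist 3255 z 107.9 160.5 top ((447.595458984375, -85.10346221923828), (60.15025329589844, 11.598237037658691), 4.130295753479004)
  lower pts mean [477.3 -81.9 132.3] rect ((477.397705078125, -82.61625671386719), (1.0393489599227905, 10.774022102355957), 5.566272735595703)
scene 484 z 107.6 160.9 top ((445.7600402832031, -83.1553955078125), (59.275909423828125, 17.35226058959961), 7.822989463806152)
  lower pts mean [442.6 -79.6 126.6] rect ((445.4148864746094, -79.33219909667969), (61.095882415771484, 16.1458797454834), 12.577617645263672)
10.65 [446.73313554 -84.87254966 105.77422799] [ 1.79987041e+02  1.92476364e-02 -8.52317205e+01] [ 0.42555364  0.65753048 -1.0307957 ] 0.12970818620709218
```

View pics/awrist.png

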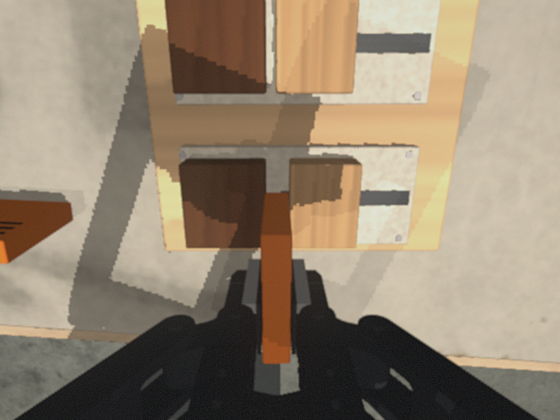

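View pics/ascene.png

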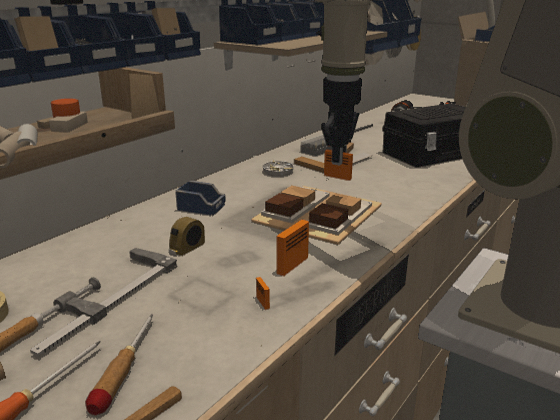

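```bash
python3 row2.py awrist; python3 row2.py atop
```

```text
[221.8 203.3] 42.0 [446.3 -46.7] ((443.6526794433594, -47.229373931884766), (64.5434799194336, 59.746009826660156), 4.429695129394531)
 corners [[409.20001220703125, -19.899999618530273], [413.79998779296875, -79.5], [478.1000061035156, -74.5], [473.5, -15.0]]
[324.  203.5] 42.0 [ 452.1 -119.3] ((449.7034606933594, -119.60539245605469), (64.51575469970703, 50.204925537109375), 4.9758524894714355)
 corners [[415.3999938964844, -97.4000015258789], [419.70001220703125, -147.39999389648438], [484.0, -141.8000030517578], [479.70001220703125, -91.80000305175781]]
```

Gap centre is (446.8, -85.8) and the spacer is at about (446.8, -85.2). I'll shift 0.6 mm and lower, slowing at the entry.

send_rows([
  [0.002, 0, 0.05],
  [0, 0, 0.1],
  [0, 0, 0.05],
  [0, 0, 0],
  [0, 0, 0.02],
  [0, 0, 0.02],
  [0, 0, 0.02],
  [0, 0, 0.01],
  [0, 0, 0],
], fingers=[0, 0, 0, 0, 0, 0, 0, 0, 0], twist=[0, 0, 0, 0, 0, 0, 0, 0, 0])

```text
t: 11.78
ee_pos: [446.6, -86.4, 24.7]
orientation: [180.0, 0.0, -85.3]
ft_force: [-0.4, -0.2, -0.6]
grip_width: 0.131
```

```bash
python3 chk.py b 50;python3 - <<'E'
import cv2
a=cv2.imread('pics/bscene.png')[150:250,260:400];cv2.imwrite('pics/bsc.png',cv2.resize(a,(784,560),interpolation=cv2.INTER_CUBIC))
E
```

```text
wrist 3883 z 50.1 79.8 top ((448.157470703125, -86.52230834960938), (60.442359924316406, 11.592434883117676), 4.035537242889404)
  lower pts mean [477.2 -84.   62.7] rect ((470.02093505859375, -89.42355346679688), (23.406877517700195, 9.491659164428711), 34.1908073425293)
scene 206 z 50.1 81.0 top ((445.2833557128906, -83.60169982910156), (58.55438995361328, 14.304253578186035), 6.049840450286865)
  lower pts mean [439.9 -81.5  58.9] rect ((444.0282287597656, -83.94532775878906), (58.716575622558594, 14.686745643615723), 3.053882122039795)
11.925 [446.9726859  -86.51655545  25.14966279] [-1.79981286e+02 -5.04720766e-03 -8.53097920e+01] [ 0.19618848 -0.01359548 -0.13484891] 0.13225317236593123
```

View pics/bwrist.png

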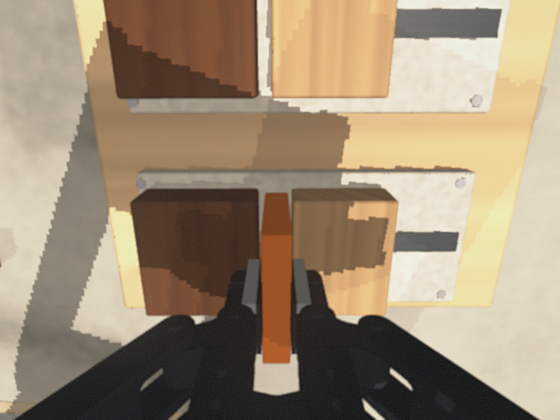

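View pics/bsc.png

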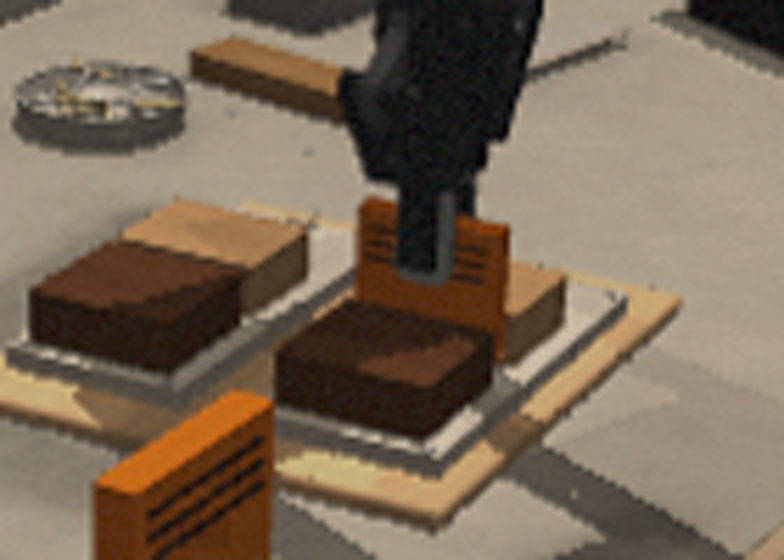

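The spacer is inside the gap, about 5 mm above the base, with no contact force. Lowering until it touches.

send_rows([
  [0, 0, 0.01],
  [0, 0, 0.004],
  [0, 0, 0.002],
  [0, 0, 0],
  [0, 0, 0],
], fingers=[0, 0, 0, 0, 0], twist=[0, 0, 0, 0, 0])

```text
t: 12.55
ee_pos: [446.9, -86.5, 20.2]
orientation: [-180.0, -0.0, -85.3]
ft_force: [0.3, 0.2, -1.0]
grip_width: 0.131
```

send_rows([
  [0, 0, 0.0025],
  [0, 0, 0],
  [0, 0, 0],
], fingers=[0, 0, 0], twist=[0, 0, 0])

```text
t: 12.92
ee_pos: [446.9, -86.5, 20.1]
orientation: [-180.0, -0.0, -85.3]
ft_force: [-4.5, 0.2, 7.9]
grip_width: 0.131
```

Contact with the base (8 N up). Releasing and rising.

send_rows([
  [0, 0, 0],
  [0, 0, 0],
  [0, 0, 0],
  [0, 0, 0],
  [0, 0, -0.05],
  [0, 0, -0.1],
  [0, 0, -0.14],
  [0, 0, -0.04],
  [0, 0, 0],
], fingers=[20, 30, 40, 40, 40, 40, 40, 40, 40], twist=[0, 0, 0, 0, 0, 0, 0, 0, 0])

```text
t: 14.05
ee_pos: [447.7, -86.7, 119.8]
orientation: [-179.9, -0.1, -85.3]
ft_force: [0.2, -0.2, -0.5]
grip_width: 0.471
```

```bash
python3 chk.py c 50; python3 row2.py cwrist;  python3 row2.py ctop;python3 - <<'E'
import cv2
a=cv2.imread('pics/cscene.png')[150:250,260:400];cv2.imwrite('pics/csc.png',cv2.resize(a,(784,560),interpolation=cv2.INTER_CUBIC))
E
```

```text
wrist 724 z 50.7 75.1 top ((448.7832946777344, -87.07848358154297), (58.565155029296875, 9.992796897888184), 4.254930019378662)
scene 256 z 50.1 76.4 top ((445.2331848144531, -83.64936828613281), (19.635604858398438, 57.317283630371094), 89.34186553955078)
  lower pts mean [440.4 -81.9  58.4] rect ((444.82635498046875, -80.35525512695312), (59.07266616821289, 18.98057746887207), 14.321884155273438)
14.2 [445.77015228 -86.15066003 116.93926963] [ 1.79871742e+02  5.12859513e-02 -8.53064198e+01] [ 0.66091686  0.13972555 -0.00573781] 0.47085722468100194
[223.3 198.9] 42.0 [445.6 -47.5] ((443.9007568359375, -47.3509635925293), (64.30653381347656, 60.060142517089844), 4.618874549865723)
 corners [[409.3999938964844, -20.0], [414.29998779296875, -79.9000015258789], [478.3999938964844, -74.69999694824219], [473.5, -14.800000190734863]]
[319.3 198.9] 42.0 [ 451.5 -119.1] ((449.7218017578125, -119.48936462402344), (64.30525970458984, 50.145015716552734), 4.559190273284912)
 corners [[415.70001220703125, -97.0999984741211], [419.70001220703125, -147.0], [483.79998779296875, -141.89999389648438], [479.79998779296875, -91.9000015258789]]
```

View pics/cwrist.png

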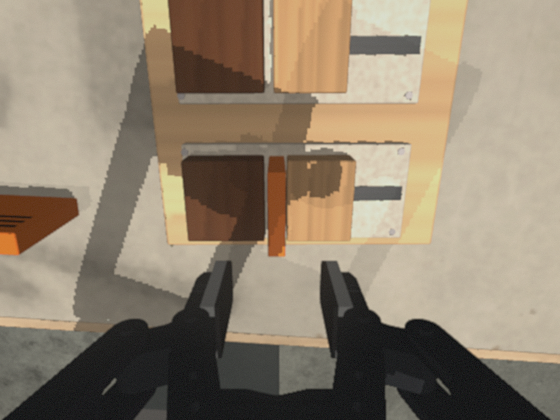

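View pics/csc.png

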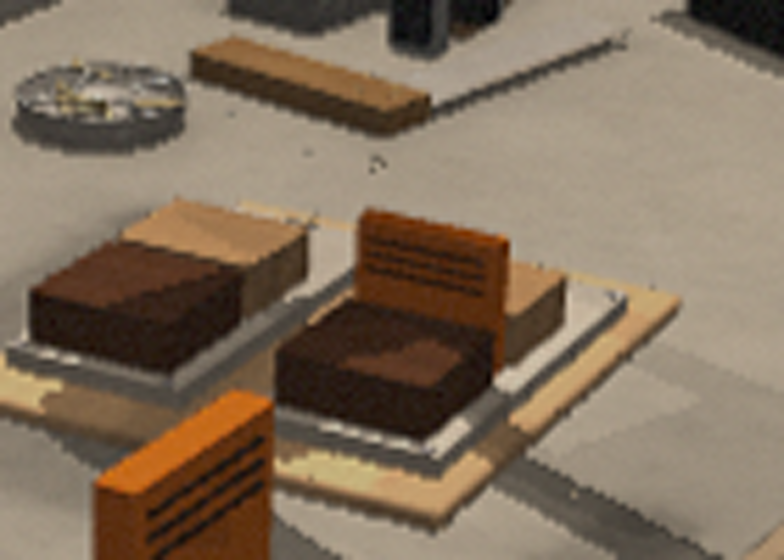

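The spacer stands free in the gap, top z 75–76, angle ≈4.3°, centred; the pale tile hasn't moved. I'll move behind the pale tile, shut the fingers and look before lowering.

send_rows([
  [0.0683, 0, 0],
  [0.1367, 0, 0],
  [0.0683, 0, 0],
  [0, 0, 0],
  [0, 0, 0.15],
  [0, 0, 0],
  [0, 0, 0],
], fingers=[40, 20, 0, 0, 0, 0, 0], twist=[0, 0, 0, 0, 0, 0, 0])

```text
t: 15.08
ee_pos: [453.6, -167.5, 74.1]
orientation: [180.0, 0.0, -85.3]
ft_force: [0.4, -0.5, 0.5]
grip_width: 0.004
```

```bash
python3 - <<'E'
from h import *
o=robot.get_obs();print(o['t'],o['ee_pos'],o['orientation'],o['ft_force'],o['grip_width'])
O=np.array([448.3,-102.1]);a=np.radians(4.7);Rr=np.array([[np.cos(a),np.sin(a)],[-np.sin(a),np.cos(a)]])
def rf(P): return np.c_[(P[:,:2]-O)@Rr.T,P[:,2]]
print('tcp row',rf(o['ee_pos'][None]))
for c in ['scene','top','wrist']:
    q=robot.capture(c);save(q,'d'+c);X=cloud(q);P=rf(X.reshape(-1,3))
    m=(abs(P[:,0])<40)&(P[:,1]<-20)&(P[:,1]>-120)&(P[:,2]>46)&(P[:,2]<200)
    Q=P[m]
    for z in range(46,150,8):
        S=Q[(Q[:,2]>=z)&(Q[:,2]<z+8)]
        if len(S): print(c,z,len(S),np.percentile(S[:,0],[3,97]).round(1),np.percentile(S[:,1],[3,97]).round(1),S[:,2].min().round(1))
E
```

```text
15.075 [ 453.55636811 -167.54083945   74.07175512] [ 1.79983470e+02  2.45286532e-02 -8.52759382e+01] [ 0.39715263 -0.45035085  0.50187108] 0.003996035720814311
tcp row [[ -0.12343181 -65.65148619  74.07175512]]
scene 102 11 [-9.6  6.8] [-66.4 -57.3] 107.0
scene 110 36 [-12.6   6.9] [-67.8 -51.9] 110.0
scene 118 40 [-12.1   6.5] [-71.1 -49.9] 118.5
scene 126 38 [-11.8   7.3] [-72.2 -49.1] 126.4
scene 134 41 [-12.9  10. ] [-69.6 -48.9] 134.2
scene 142 32 [-13.3   3.8] [-73.1 -47.1] 142.1
top 46 6 [-31.4  21.9] [-35.1 -23. ] 46.3
wrist 102 9 [11.  11.3] [-70.7 -62.1] 109.2
wrist 110 450 [ 7.1 12. ] [-78.4 -54.6] 110.0
wrist 118 647 [ 7. 12.] [-79.3 -53.8] 118.0
wrist 126 771 [ 6.9 12. ] [-79.4 -53.7] 126.0
wrist 134 681 [ 7.  12.1] [-79.2 -53.9] 134.0
wrist 142 1245 [-8.5 13.7] [-83.9 -48.9] 142.0
```

View pics/dwrist.png

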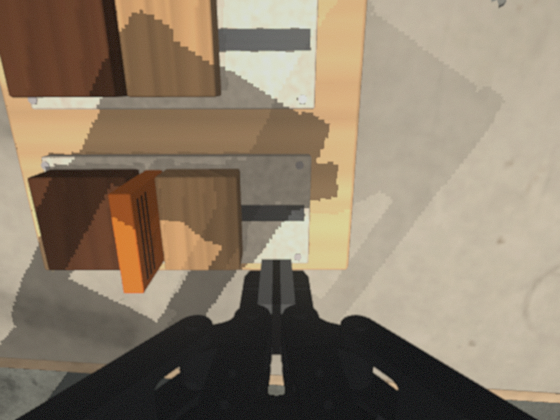

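View pics/dscene.png

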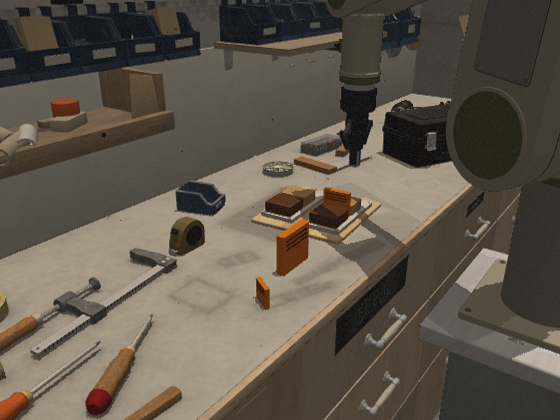

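Closed fingertips are at z≈107 with TCP 74 (33 mm offset confirmed), front face about 11 mm behind the tile's back. Lowering to tip z≈27.

send_rows([
  [0, 0, 0.1],
  [0, 0, 0.1],
  [0, 0, 0.05],
  [0, 0, 0.016],
  [0, 0, 0],
], fingers=[0, 0, 0, 0, 0], twist=[0, 0, 0, 0, 0])

```text
t: 15.85
ee_pos: [454.1, -168.4, -5.6]
orientation: [-180.0, -0.0, -85.3]
ft_force: [-0.3, 0.0, -0.2]
grip_width: 0.001
```

```bash
python3 - <<'E'
from h import *
q=robot.capture('wrist');save(q,'ew');q=robot.capture('scene');save(q,'es')
a=cv2.imread('pics/es.png')[130:250,260:420];cv2.imwrite('pics/esc.png',cv2.resize(a,(784,588),interpolation=cv2.INTER_CUBIC))
E
```

```text
(no output)
```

View pics/ew.png

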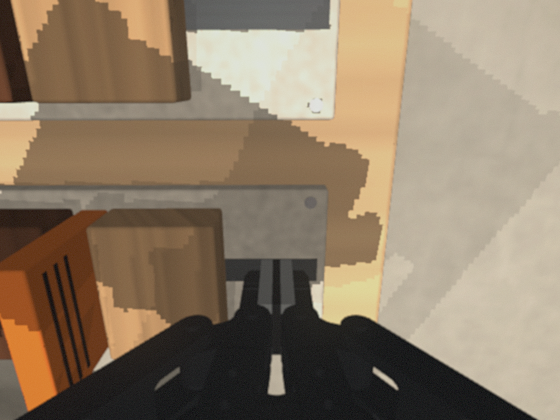

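View pics/esc.png

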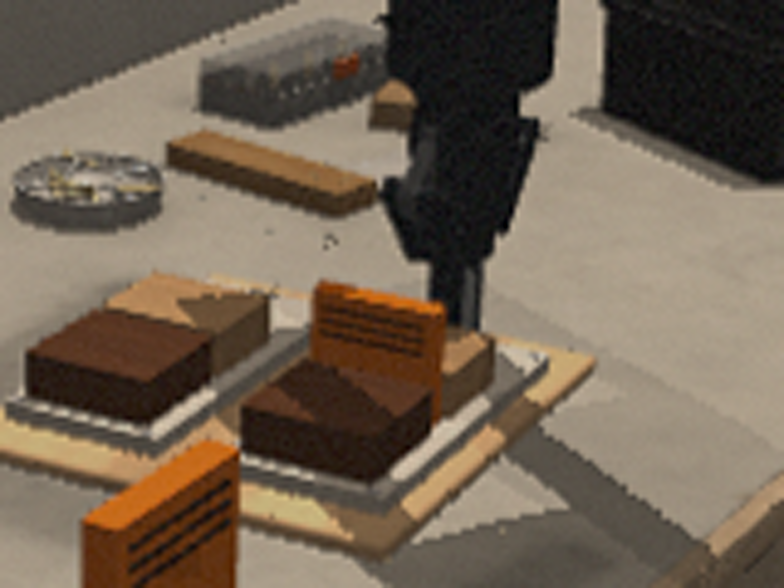

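The closed fingers stand behind the pale tile, clear of it and of the spacer. Pushing towards row +y in small steps.

send_rows([
  [-0.015, 0, 0],
  [-0.015, 0, 0],
  [-0.007, 0, 0],
  [-0.007, 0, 0],
  [0, 0, 0],
  [0, 0, 0],
], fingers=[0, 0, 0, 0, 0, 0], twist=[0, 0, 0, 0, 0, 0])

```text
t: 16.7
ee_pos: [452.5, -155.0, -6.4]
orientation: [-180.0, 0.0, -85.3]
ft_force: [0.3, -0.1, 0.2]
grip_width: -0.004
```

send_rows([
  [-0.005, 0, 0],
  [-0.005, 0, 0],
  [0, 0, 0],
  [0, 0, 0],
], fingers=[0, 0, 0, 0], twist=[0, 0, 0, 0])

```text
t: 17.2
ee_pos: [452.3, -152.5, -6.3]
orientation: [-180.0, -0.1, -85.3]
ft_force: [0.6, -5.1, -0.1]
grip_width: -0.003
```

send_rows([
  [-0.004, 0, 0],
  [-0.004, 0, 0],
  [-0.004, 0, 0],
  [0, 0, 0],
  [0, 0, 0],
  [0, 0, 0],
], fingers=[0, 0, 0, 0, 0, 0], twist=[0, 0, 0, 0, 0, 0])

```text
t: 17.95
ee_pos: [452.4, -152.3, -6.1]
orientation: [-179.9, -0.4, -85.3]
ft_force: [1.4, -21.8, -8.6]
grip_width: -0.002
```

```bash
cat > fin.py <<'E'
from h import *
import sys
O=np.array([448.3,-102.1]);a=np.radians(4.7);Rr=np.array([[np.cos(a),np.sin(a)],[-np.sin(a),np.cos(a)]])
def rf(P): return np.c_[(P[:,:2]-O)@Rr.T,P[:,2]]
n=sys.argv[1]
for c in ['scene','wrist','top']:
    q=robot.capture(c);save(q,n+c);X=cloud(q);P=rf(X.reshape(-1,3));hsv=cv2.cvtColor(q['pixels'],cv2.COLOR_RGB2HSV).reshape(-1,3)
    org=(hsv[:,0]<16)&(hsv[:,1]>185)&(hsv[:,2]>50)&(abs(P[:,0])<45)&(P[:,1]>0)&(P[:,1]<40)&(P[:,2]>71)&(P[:,2]<82)
    T=P[org]
    if len(T)>15: print(c,'spacer top',len(T),T.mean(0).round(1),cv2.minAreaRect(T[:,:2].astype(np.float32)))
    for nm,lo,hi in [('pale',-60,14),('dark',18,95)]:
        m=(abs(P[:,0])<40)&(P[:,1]>lo)&(P[:,1]<hi)&(P[:,2]>39)&(P[:,2]<46)
        if m.sum()>20: print(c,nm,m.sum(),np.percentile(P[m,1],[1,99]).round(1))
o=robot.get_obs();print(o['t'],o['ee_pos'],o['orientation'],o['ft_force'])
a=cv2.imread('pics/'+n+'scene.png')[130:250,260:420];cv2.imwrite('pics/'+n+'sc.png',cv2.resize(a,(784,588),interpolation=cv2.INTER_CUBIC))
E
python3 fin.py f1
```

```text
scene spacer top 105 [-2.1 22.2 74.7] ((-1.533926010131836, 21.79107093811035), (16.298480987548828, 59.912452697753906), 86.77540588378906)
scene pale 86 [-52.7  13.3]
scene dark 449 [21.8 87. ]
wrist spacer top 4672 [11.4 18.  73.9] ((7.9661455154418945, 18.435810089111328), (47.016258239746094, 13.064948081970215), 0.15213637053966522)
wrist pale 13476 [-53.7  13.2]
wrist dark 6169 [21.5 69.1]
top spacer top 21 [12.7 19.3 74.2] ((14.393569946289062, 19.48130989074707), (8.661324501037598, 23.730566024780273), 82.12476348876953)
top pale 227 [-27.    9.5]
top dark 762 [25.6 84.6]
18.1 [ 452.3752472  -152.37065907   -6.07115541] [-179.94312668   -0.37128818  -85.32768825] [  1.96331272 -21.9323395   -7.80773264]
```

View pics/f1sc.png

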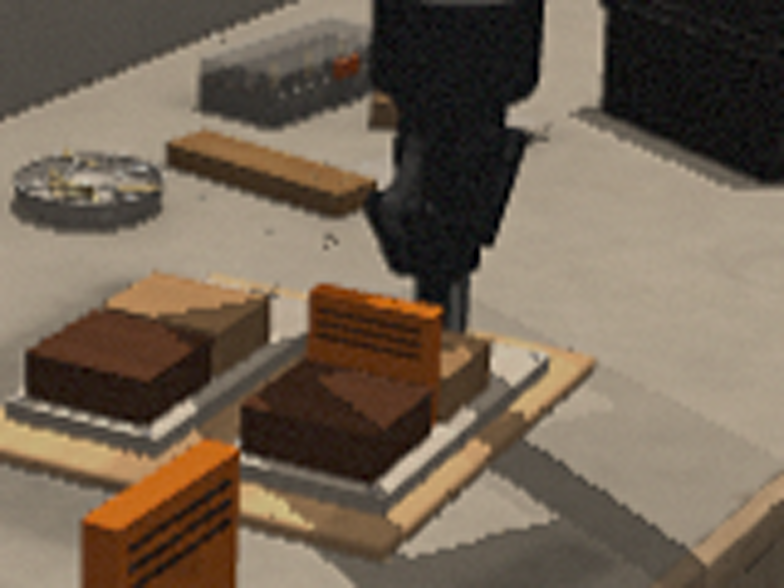

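View pics/f1wrist.png

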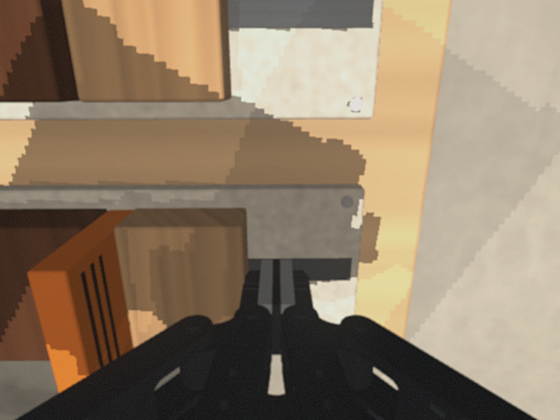

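The push reads 22 N, so the tile has stopped. I'll check the gap away from the fingers, and the tight row and tape, before handing in.

```bash
python3 - <<'E'
from h import *
O=np.array([448.3,-102.1]);a=np.radians(4.7);Rr=np.array([[np.cos(a),np.sin(a)],[-np.sin(a),np.cos(a)]])
def rf(P): return np.c_[(P[:,:2]-O)@Rr.T,P[:,2]]
for c in ['wrist','scene','top']:
    q=robot.capture(c);X=cloud(q);P=rf(X.reshape(-1,3))
    for nm,z0,z1 in [('tiletop',39.5,45),('spacertop',71,80)]:
        m=(P[:,0]>18)&(P[:,0]<28)&(P[:,1]<24)&(P[:,1]>-80)&(P[:,2]>z0)&(P[:,2]<z1)
        if m.sum()>5: print(c,nm,m.sum(),np.percentile(P[m,1],[2,98]).round(1))
    # spacer visible end/side face upright check
    hsv=cv2.cvtColor(q['pixels'],cv2.COLOR_RGB2HSV).reshape(-1,3)
    org=(hsv[:,0]<16)&(hsv[:,1]>185)&(abs(P[:,0])<28)&(P[:,1]>5)&(P[:,1]<32)&(P[:,2]>46)&(P[:,2]<72)
    F=P[org]
    if len(F)>30: print(c,'side fit y=',np.linalg.lstsq(np.c_[F[:,0],F[:,2]-19,np.ones(len(F))],F[:,1],rcond=None)[0].round(3),len(F))
    if c!='wrist':
      for k in ['tile_2_back','tape_measure']:
        print(k,[(r['conf'],w(q,r['location']).round(1).tolist()) for r in robot.mark_of(q,k)[:3]])
    else:
      H=(X[...,2]>38)&(X[...,2]<46)&(X[...,0]>520)&(X[...,0]<600)
      print('row2 tiles y range',np.percentile(X[H][:,1],[1,99]))
o=robot.get_obs();print(o['t'],o['ee_pos'],o['ft_force'])
E
```

```text
wrist tiletop 3035 [-36.3  12.9]
wrist spacertop 1225 [12.5 23.6]
wrist side fit y= [-0.0000e+00  2.0000e-03  1.2826e+01] 2023
row2 tiles y range [-126.67813751  -54.98787862]
scene spacertop 11 [14.6 23.9]
scene side fit y= [7.0000e-03 7.0000e-03 2.4498e+01] 199
tile_2_back [(0.7, [562.3, -127.7, 32.3])]
tape_measure [(0.86, [620.2, 190.5, 0.6])]
top tiletop 67 [-26.6   9.2]
top spacertop 20 [14.3 23.3]
tile_2_back [(0.86, [559.4, -125.7, 32.0])]
tape_measure [(0.75, [621.9, 194.9, 3.1]), (0.53, [559.2, -123.5, 31.8])]
18.45 [ 452.38179475 -152.36440389   -6.08570478] [  2.48714515 -21.87408197  -7.56513582]
```

Everything agrees: the pale tile's front is at row y 12.9, the spacer's side face at 12.8 is vertical and square, and the push is steady at 22 N. Handing in.

```bash
python3 - <<'E'
from h import *
print(robot.job_done()); o=robot.get_obs();print(o['t'],o['ft_force'],o['ee_pos'])
E
```

```text
the job is handed in; nothing more can be done
None
the job is handed in; nothing more can be done
```

The middle-sized spacer is standing in the near row's wide gap, pressed between the two tiles. I handed the job in at about 18.5 s, with the closed fingers still pushing the pale tile at about 22 N. No verdict was reported.

**Last checks**
- **Position and fit:** the spacer's pale-side face was at row y ≈ 12.8 mm and the pale tile's front at about 12.9 mm, which leaves a gap of about 12 mm. The spacer was upright and square to within about 0.5° and close to centred along the gap. Its top was at z ≈ 75 mm, so it was down on the base.
- **Bystanders:** the tight row's tile and the tape measure showed no movement beyond camera noise.

**What failed or disagreed**
- **Missed first grasp:** the jaws shut above the spacer. The cameras put the real fingertips about 32 mm behind the reported TCP. I used the measured height from then on, and the second grasp held.
- **Wide gap at the start:** it measured about 17 mm, because the pale tile already sat about 5 mm along its joint.
- **Top camera:** at the end it misread the pale tile's edge (9 mm instead of 13 mm), probably because of shadow and the arm in view. I relied on the wrist camera for that edge; the scene camera agreed on the spacer.
- **Not measured directly:** the force between tile and spacer. I inferred it from the 22 N wrist force, less about 2 N of tile friction.

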